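Open a sloping casting mould and take out the fish

TASK

Pull the upper half of the sloping mould off its pins, out of the two spring catches, and set it down the same way up (orange rib on top) in the middle of the cork mat. Then lift the green fish out of the lower half and lay it flat, same side up, in the middle of the white tile. Put both down without dropping them, and leave the jar, the brush and the other things on the table where they are.

Things in the scene. Friction and masses are not known exactly. Their poses are not given: they have to be found in the camera images.
- mould_stand: fixed blue stand, foot 130 (x) x 160 (y) mm, origin at table height. It carries the brown lower mould half (120 x 96 x 30 mm), whose top (parting) face slopes at 30 degrees: its normal is the stand's z axis leaned 30 degrees towards the stand's -x; its long side runs across the slope, along the stand's y. A pocket 100 x 46 mm, 14 mm deep, in the face holds the fish.
- parting (a point): centre of the sloping parting face, 78 mm above the stand's origin (axes as the stand's, not sloped). Two brass guide pins 10 mm thick stand 14 mm out of the face. At the middle of each short end a sprung steel roller catch, up to 82 mm from this centre and 24 mm above the face, snaps over a bead on the upper half; a pull of about 15 N along the normal opens both.
- upper_half: loose cream upper mould half, 120 (x) x 96 (y) x 28 mm (z), 0.3 kg, hollow underneath; on top an orange grip rib 90 (x) x 26 (y) mm from z = 28 to 56 mm. Origin at the centre of its underside, at the start on the parting face; z points out through the rib, at the start along the sloping normal. 16 mm along its z clears pins and catches.
- casting: loose green fish, flat on both sides, 92 mm long (x, head at +x), 28 mm thick (z), 0.11 kg; at the start it lies in the pocket under the upper half and stands 14 mm out of the parting face. Origin on its underside; the parallel-sided body, 26 mm wide (y), runs from x = -12 to +32 mm; the tail, x = -33 to -47 mm, is 30 mm wide.
- cork_mat: fixed brown cork mat 200 (x) x 180 (y) x 6 mm, origin at the centre of its underside
- tile: fixed white ceramic tile with blue border 160 x 160 x 10 mm, origin at the centre of its underside
- jar: amber glass jar with yellow cap, 64 mm across, 120 mm tall; origin at the centre of its underside. Bystander.
- brush: wooden brush lying flat, 190 mm long. Bystander.
- tape_roll: yellow roll of tape lying flat, 80 mm across, 24 mm high; origin at the centre of its underside. Bystander.
- paint_can: small green-labelled aluminium can, 60 mm across, 75 mm tall; origin at the centre of its underside. Bystander.
- bowl: white bowl, 100 mm across, 45 mm tall; origin at the centre of its underside. Bystander.
- spatula: spatula lying flat, 180 mm long. Bystander.
- mug: blue cup, 76 mm across, 85 mm tall; origin at the centre of its underside. Bystander.
Not all that is in view belongs to the job. Of the things shaped like the tile, the white one is meant. Leave any pink look-alike of the upper_half alone.

How it is judged (in metres and radians):
On the way, in this order (a step that is already met when the one before it is completed fails the run):
1. the upper half has been pulled off the lower half (distance between upper_half and parting above 0.05 m), for 0.1 s.
2. the upper half lies on the cork mat, rib on top, released (horizontal distance between upper_half and cork_mat below 0.04 m and z of upper_half in the frame of cork_mat below 0.012 m and angle between upper_half's own z axis and vertical below 0.1 rad and linear speed of upper_half below 0.03 m/s and contact force between the fingers and upper_half below 0.2 N), for 0.2 s.
3. the fish lies on the tile, released (horizontal distance between casting and tile below 0.035 m and z of casting in the frame of tile below 0.016 m and angle between casting's own z axis and vertical below 0.1 rad and linear speed of casting below 0.03 m/s and contact force between the fingers and casting below 0.2 N), for 0.2 s.
At the end, for the whole second after the job is handed in: The upper mould half lies flat (within 0.1 rad), rib on top, on the cork mat with its centre within 40 mm of the mat's centre; the fish lies flat (within 0.1 rad), same side up, on the tile with its origin within 35 mm of the tile's centre; both released and at rest (all of step 2 and all of step 3); the robot touches nothing.
It fails at once if the upper half is dropped (it falls freely faster than 0.6 m/s, a fall of some 18 mm) (linear speed of upper_half above 0.6 m/s and contact force between the fingers and upper_half below 0.05 N).
It fails at once if the fish is dropped (it falls freely faster than 0.6 m/s, a fall of some 18 mm) (linear speed of casting above 0.6 m/s and contact force between the fingers and casting below 0.05 N).
It fails at once if one of the seven bystanders is moved more than 30 mm (distance of any of jar, brush, tape_roll, paint_can, bowl, spatula, mug from where it was at the start of the episode above 0.03 m).
It also fails if it takes over 59 s, if anything falls off the work surface, if the arm or the gripper's body presses on something with over 40 N, if the wrist force passes 120 N, or if a joint passes its speed limit or range.

ROBOT

A 7-joint arm with a two-finger parallel gripper is mounted at the origin on the work surface. World frame = base frame: x ahead of the robot, y to its left, z up, the work surface at z = 0. Lengths are in m, angles in degrees, forces in N, time in s.
With the tool pointing down it reaches from about 0.425 to 0.875 m from the base axis. Payload 4.7 kg.
Tool frame: the origin (TCP) lies midway between the tips of the shut fingers; the grasp point (between the pads) lies 19 mm behind it; z points along the fingers, y is the line along which they close (so a half turn about z gives the same grasp; the last joint's range is limited). The gripper opens to 87 mm and grips with 3 to 60 N. Pads are 19 mm wide; open, the fingers measure 117 mm over their backs; the gripper's body (75 mm by 190 mm) begins 51 mm behind the grasp point.
Start: joints at [-71.328, 18.392, -4.016, 83.108, 1.295, 78.541, -3.26], TCP at [0.199, 0.619, 0.223] pointing down, gripper open.
Joint ranges: [-163.93, 163.93], [-17.29, 119.83], [-79.2, 71.16], [3.27, 140.29], [-89.18, 269.18], [5.43, 117.66], [-154.24, 154.24]. Speed limits (degrees/s): [147.25, 147.25, 180, 180, 180, 180, 180].

INTERFACE

Orientations are given as [roll, pitch, yaw] about the fixed x, y, z axes, in that order (R = Rz(yaw) Ry(pitch) Rx(roll)).
In Python, from station import telemetry, eyes, robot, nets gives the robot as it stands.
- The arm moves only by the tool arm_command, never from a script. Its argument "plan" is a list of rows, each an object with "offset": the shift along the tool's x, y, z scaled (see below), a list of three; "turn": the turn, a rotation vector about the tool's x, y, z scaled (see below), a list of three; "hand": the opening, from 0 (shut) to 1 (fully open). A call has 1 to 10 rows; each row is the pose to reach, as a shift and turn from the pose commanded when the call began, along the tool's axes at that moment; what a row does not reach only later rows make up. The controller multiplies each number of a shift by 0.4 m and each number of a turn by 90 degrees. A row lasts 1/12 s, in which the tool goes at most 41.7 mm and 7.16 degrees, less where a joint would pass 70% of its speed; a pose out of reach is approached as far as the arm can. A call with a number of a shift or a turn outside -1 to 1 is refused whole. A call with a gripper value outside its range is refused whole. The fingers move at their own pace and stop on an object; "newtons" is the grip in N (left out, the last holds). Time passes only in rows, so rows that repeat a pose let the fingers close. It gives the time, the measured TCP pose, the force, the opening and the grip force at its end, in the units of the state.
- telemetry.sense(): the state, without advancing time (a new reading comes with each control period).
- eyes.grab_frame(name): name is "scene" or "top" or "wrist"; returns the picture (400x640x3 uint8, red, green, blue); there is no depth.
- eyes.camera_params(name): a dict with "K" (3x3 intrinsics, pixels), "rvec" (rotation vector, rad) and "tvec" (3), from world to camera coordinates, as OpenCV has them. Camera axes: x right, y down, z forward; pixel columns grow to the right and rows downward; lengths in m; the calibration is good to about 2 mm. The wrist camera is an equidistant fisheye: a pixel r from the principal point sees the ray r / f radians off the axis. A picture is of the moment at which its call begins: read the wrist's pose just before it. camera_params takes no time and is no camera call; for the wrist camera it gives the pose at the moment of the call.
- robot.sign_off(): hands the job in; it is judged then, once.
Trained networks look in the newest picture that a camera, given by its name, has taken for a name from the list of things; names that differ only in an ending like _2 or _b are one class to them, and where a whole thing is asked for, a point or a joint stands for the part that bears it (a point fixed in the world has none). Each returns a list of dicts, best first, with "score" (0 to 1); they miss things now and then, are a little off and sometimes report something else, mostly with a low value. They report only what shows in the picture. A call takes as long as a camera call. They do not tell look-alikes from the thing itself.
- nets.cut_out(camera, label): "region" (400x640 bool, what is visible of it) and "rect" ([left, top, width, height] in pixels, round what is visible of it).
The state is a dict: "t": time; "q": joint angles; "qvel": joint speeds; "effort": joint torques, N m; "tcp_pos": TCP position; "eef_rot": TCP orientation; "contact_force": force on the tool from outside, world axes, zero at the start; "wrist_torque": the same for the moment, N m; "width": opening from 0.0 (shut) to 1.0 (fully open); "gripper_force": force on a finger pad.
Only numpy, scipy, OpenCV 4.12 (cv2) and the standard library are available. Lean on these libraries where they do the work, as an engineer would, in place of code of your own. Each camera call takes 0.05 s, during which the arm holds its last target. There are 200 camera calls.

## Working session

There is one attempt and no reset: what is moved stays moved. The work goes in short steps, Python scripts to look and compute and a tool call to move; the robot and the scene stay as the last step left them, time stands still between calls to the robot, and variables do not carry over. Pictures are saved under pics/ and viewed, at most 10 in all, crops included, and the job is handed in when it is done.

Besides the shell and the picture viewer there is one more tool, called after ">>>" in YAML: its name, and indented under it one key for each argument. arm_command: Moves the arm, as the interface text tells. Its arguments: {"type":"object","properties":{"plan":{"type":"array","items":{"type":"object","properties":{"offset":{"type":"array","items":{"type":"number","minimum":-1,"maximum":1}},"turn":{"type":"array","items":{"type":"number","minimum":-1,"maximum":1}},"hand":{"type":"number"}}}},"newtons":{"type":"number"}},"required":["plan"]}

```bash
mkdir -p pics; ls; python3 - <<'E'
from station import telemetry, eyes, robot, nets
import cv2,numpy as np
print(telemetry.sense())
for n in ("scene","top"):
    im=eyes.grab_frame(n); cv2.imwrite(f"pics/{n}0.png",im[:,:,::-1]); p=eyes.camera_params(n); print(n,p)
    for l in ("mould_stand","upper_half","cork_mat","tile","casting","jar","brush","mug","paint_can","bowl","tape_roll","spatula"):
        print(l,[(round(d["score"],2),d["rect"]) for d in nets.cut_out(n,l)][:3])
E
```

```text
pics
{'t': 0.0, 'q': array([-71.32560241,  18.44043084,  -4.01610453,  83.17455303,
         1.29540484,  78.54023674,  -3.25958271]), 'qvel': array([-0.04933759,  0.051951  , -0.11765154,  0.09699024, -0.09743682,
        0.07588832,  0.06819176]), 'effort': array([-2.90119442e-04, -4.91284347e+01, -4.04043691e-01, -3.12538755e+01,
       -6.39964803e-02,  4.37302503e-02,  1.81562882e-04]), 'tcp_pos': array([0.1992969 , 0.61811611, 0.22144911]), 'eef_rot': array([-1.79890047e+02,  5.90827877e-03,  1.62136392e+02]), 'contact_force': array([-0.27908609, -0.13943001, -0.19069801]), 'wrist_torque': array([ 0.02957884, -0.06991273, -0.01159354]), 'gripper_force': 0.0, 'width': 0.9989931357638896}
scene {'K': array([[423.13981116,   0.        , 313.87647075],
       [  0.        , 423.13981116, 199.87380677],
       [  0.        ,   0.        ,   1.        ]]), 'rvec': array([ 2.12882265,  1.26651718, -0.47872176]), 'tvec': array([-0.24621024, -0.28534551,  1.50025401])}
mould_stand [(0.92, [293.1, 198.1, 71.2, 58.5])]
upper_half [(0.76, [187.7, 174.1, 51.9, 43.0]), (0.64, [395.7, 232.6, 
[... 821 characters left out ...]
6451, -2.11927653,  0.2053517 ]), 'tvec': array([-0.01977243,  0.50921475,  1.15954772])}
mould_stand [(0.89, [281.6, 170.4, 54.8, 46.6])]
upper_half [(0.87, [283.6, 173.4, 47.8, 39.4]), (0.66, [365.2, 255.0, 44.7, 41.2])]
cork_mat [(0.97, [387.1, 176.0, 57.2, 63.5])]
tile [(0.94, [193.0, 191.1, 58.1, 51.9]), (0.84, [199.1, 263.3, 62.2, 64.2]), (0.52, [287.2, 172.4, 44.3, 40.3])]
casting []
jar [(0.64, [325.0, 107.8, 18.6, 29.9])]
brush [(0.65, [285.1, 242.9, 63.0, 17.9])]
mug [(0.9, [468.1, 172.1, 29.1, 29.6])]
paint_can [(0.71, [366.5, 126.0, 19.8, 27.1]), (0.67, [135.0, 167.8, 31.9, 26.6])]
bowl [(0.87, [136.4, 166.1, 32.6, 31.1])]
tape_roll []
spatula [(0.84, [463.7, 215.8, 22.6, 62.6])]
```

```bash
python3 - <<'E'
import cv2
a=cv2.imread("pics/top0.png")[90:340,110:510];cv2.imwrite("pics/topc.png",cv2.resize(a,None,fx=2,fy=2,interpolation=cv2.INTER_CUBIC))
a=cv2.imread("pics/scene0.png")[90:340,90:490];cv2.imwrite("pics/scenec.png",cv2.resize(a,None,fx=2,fy=2,interpolation=cv2.INTER_CUBIC))
E
```

```text
(no output)
```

View pics/topc.png

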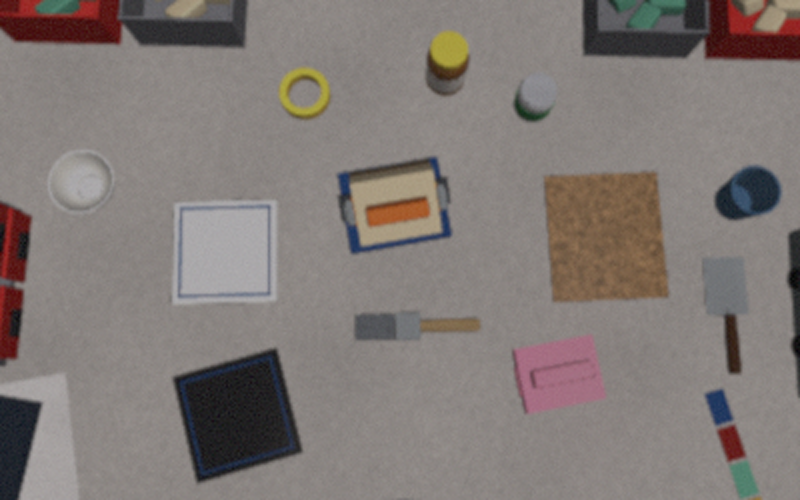

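View pics/scenec.png

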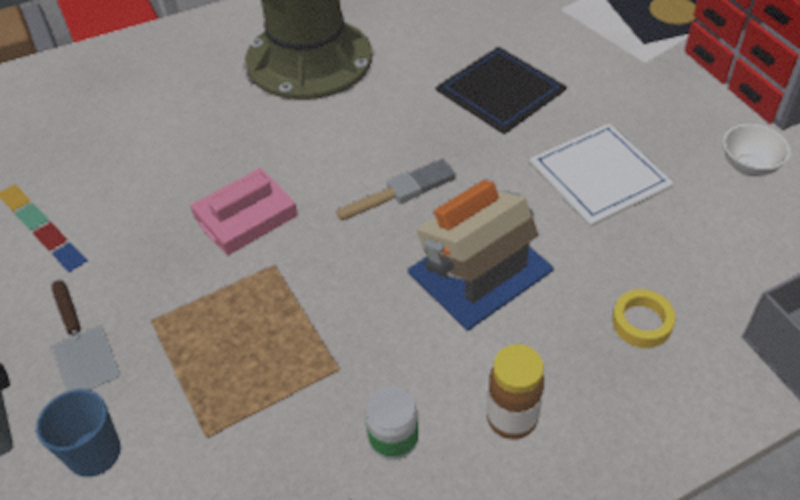

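The top view shows the white tile (cropped px 225,252), the mould with its orange rib (397,212) sloping towards the robot, and the cork mat (605,237). The pink decoy and the black tile aren't part of the job. Next I'll fit the poses.

```bash
cat > h.py <<'E'
from station import telemetry, eyes, robot, nets
import cv2,numpy as np
from scipy.spatial.transform import Rotation as R
from scipy.optimize import least_squares, minimize
def proj(P,p,fish=False):
    P=np.atleast_2d(P).astype(float)
    if not fish: return cv2.projectPoints(P,p["rvec"],p["tvec"],p["K"],None)[0][:,0]
    return cv2.fisheye.projectPoints(P[:,None],np.array(p["rvec"]).reshape(3,1),np.array(p["tvec"]).reshape(3,1),p["K"],np.zeros(4))[0][:,0]
def onplane(uv,p,z,fish=False):
    Rm=cv2.Rodrigues(np.array(p["rvec"]))[0];C=-Rm.T@p["tvec"]
    n=(np.atleast_2d(uv)-[p["K"][0,2],p["K"][1,2]])/p["K"][0,0]
    if fish:
        r=np.linalg.norm(n,axis=1,keepdims=True);n=n/r*np.tan(r)
    d=np.c_[n,np.ones(len(n))]@Rm
    return C+d*((z-C[2])/d[:,2])[:,None]
def orange(im):
    h=cv2.cvtColor(im,cv2.COLOR_RGB2HSV)
    m=((h[...,0]>4)&(h[...,0]<17)&(h[...,1]>170)&(h[...,2]>120)).astype(np.uint8)
    n,l,s,c=cv2.connectedComponentsWithStats(m); k=1+np.argmax(s[1:,4]); return l==k
def toolrot(Rt): return R.from_euler('xyz',telemetry.sense()["eef_rot"],degrees=True)
def rel(pos,Rg):
    """offset & turn (scaled) from current measured pose to the goal"""
    s=telemetry.sense();R0=R.from_euler('xyz',s["eef_rot"],degrees=True)
    o=R0.inv().apply(np.array(pos)-s["tcp_pos"])/0.4
    t=np.degrees((R0.inv()*Rg).as_rotvec())/90
    print("t",round(s["t"],2),"offset",o.round(4),"turn",t.round(4),"rows",np.linalg.norm(o)*.4/.0417,np.linalg.norm(t)*90/7.16)
E
python3 - <<'E'
from h import *
P={}
for n,labs in (("top",("cork_mat","tile","mould_stand","jar","brush","paint_can","tape_roll")),("scene",("cork_mat","tile","mould_stand"))):
    im=cv2.imread(f"pics/{n}0.png")[:,:,::-1].copy(); p=eyes.camera_params(n)
    eyes.grab_frame(n)
    for l in labs:
        for d in nets.cut_out(n,l)[:2]:
            c=cv2.findContours(d["region"].astype(np.uint8),0,1)[0];c=max(c,key=cv2.contourArea)
            b=cv2.boxPoints(cv2.minAreaRect(c)) if n=="top" else cv2.approxPolyDP(c,4,True)[:,0]
            m=im[d["region"]].mean(0).round()
            z=.008 if l in("cork_mat","tile") else 0.005
            w=onplane(b,p,z)[:,:2]; print(n,l,round(d["score"],2),m,"ctr",w.mean(0).round(3),"corners",w.round(3).tolist())
    o=orange(im); ys,xs=np.nonzero(o); print(n,"orange",o.sum(),xs.mean(),ys.mean(),xs.min(),xs.max(),ys.min(),ys.max()); P[n]=(p,o)
G=np.array([[sx*.045,sy*.013,z] for sx in(1,-1) for sy in(1,-1) for z in(.028,.056)])
def masks(v):
    Rs=R.from_euler('z',v[2]); Ru=Rs*R.from_euler('y',-30,degrees=True)*R.from_euler('z',90,degrees=True)
    return Ru.apply(G)+[v[0],v[1],.078]
S=4
def cost(v):
    c=0
    for n,(p,o) in P.items():
        h=cv2.convexHull(((proj(masks(v),p)+.5)*S*16).astype(np.int32))
        m=np.zeros((400*S,640*S),np.uint8);cv2.fillConvexPoly(m,h,1,shift=4)
        m=cv2.resize(m.astype(np.float32),(640,400),interpolation=cv2.INTER_AREA)
        c+=abs(m-o).sum()/o.sum()
    return c
best=None
for y0 in(0,.2,-.2):
    C=onplane([[310,195]],P["top"][0],.09)[0]
    r=minimize(cost,[C[0],C[1],y0],method="Nelder-Mead",options=dict(initial_simplex=np.array([C[0],C[1],y0])+np.array([[0,0,0],[.03,0,0],[0,.03,0],[0,0,.15]])))
    print(r.x,r.fun)
E
```

```text
top cork_mat 0.88 [123.  97.  73.] ctr [ 0.517 -0.304] corners [[0.609, -0.207], [0.626, -0.391], [0.423, -0.398], [0.407, -0.219]]
top tile 0.73 [162. 161. 164.] ctr [0.481 0.286] corners [[0.561, 0.371], [0.565, 0.21], [0.4, 0.202], [0.397, 0.36]]
top tile 0.73 [34. 35. 40.] ctr [0.237 0.253] corners [[0.293, 0.356], [0.335, 0.199], [0.18, 0.152], [0.14, 0.306]]
top mould_stand 0.93 [78. 81. 92.] ctr [0.56  0.026] corners [[0.607, 0.125], [0.643, -0.048], [0.512, -0.072], [0.477, 0.098]]
top mould_stand 0.49 [157. 131. 104.] ctr [0.56  0.025] corners [[0.601, 0.1], [0.626, -0.03], [0.519, -0.048], [0.495, 0.08]]
top jar 0.93 [124. 112.  60.] ctr [ 0.794 -0.051] corners [[0.846, -0.02], [0.848, -0.081], [0.742, -0.082], [0.741, -0.021]]
top brush 0.63 [105. 100.  95.] ctr [ 0.372 -0.01 ] corners [[0.39, 0.084], [0.393, -0.103], [0.354, -0.103], [0.351, 0.082]]
top tape_roll 0.93 [153. 143.  66.] ctr [0.74  0.176] corners [[0.738, 0.232], [0.799, 0.178], [0.741, 0.12], [0.681, 0.173]]
top orange 225 308.3911111111111 195.74666666666667 294 323 190 201
scene cork_mat 0.64 [136. 111.  
[... 177 characters left out ...]
7], [0.412, 0.116], [0.454, -0.019], [0.532, 0.017]]
scene tile 0.87 [48. 48. 52.] ctr [0.236 0.251] corners [[0.139, 0.299], [0.187, 0.156], [0.336, 0.201], [0.284, 0.347]]
scene tile 0.72 [169. 171. 175.] ctr [0.48  0.283] corners [[0.402, 0.362], [0.405, 0.203], [0.557, 0.204], [0.556, 0.363]]
scene mould_stand 0.94 [64. 70. 85.] ctr [0.547 0.039] corners [[0.596, 0.117], [0.559, 0.11], [0.511, 0.133], [0.535, 0.019], [0.48, -0.013], [0.516, -0.06], [0.633, -0.033]]
scene orange 76 321.0394736842105 189.1578947368421 308 335 181 197
[0.54665849 0.0243676  0.06510736] 6.004594298245614
[0.54185606 0.02734459 0.2336907 ] 5.963318713450293
[0.54646719 0.01888886 0.02304558] 6.030709064327485
```

```bash
cat >> h.py <<'E'
def orange(im,near=None):
    a=im.astype(int); m=((a[...,0]-a[...,2]>70)&(a[...,0]-a[...,1]>45)).astype(np.uint8)
    n,l,s,c=cv2.connectedComponentsWithStats(m)
    k=1+np.argmax(s[1:,4]) if near is None else 1+np.argmin(np.linalg.norm(c[1:]-near,axis=1)+1e3*(s[1:,4]<20)); return l==k
G=np.array([[sx*.045,sy*.013,z] for sx in(1,-1) for sy in(1,-1) for z in(.028,.056)])
def upR(yaw): return R.from_euler('z',yaw)*R.from_euler('y',-30,degrees=True)*R.from_euler('z',90,degrees=True)
S=4
def cost(v,P):
    c=0
    for p,o,f in P:
        h=cv2.convexHull(((proj(upR(v[2]).apply(G)+[v[0],v[1],.078],p,f)+.5)*S*16).astype(np.int32))
        m=np.zeros((400*S,640*S),np.uint8);cv2.fillConvexPoly(m,h,1,shift=4)
        m=cv2.resize(m.astype(np.float32),(640,400),interpolation=cv2.INTER_AREA)
        c+=abs(m-o).sum()/o.sum()
    return c
def fit(P,x0):
    return minimize(cost,x0,args=(P,),method="Nelder-Mead",options=dict(initial_simplex=np.array(x0)+np.array([[0,0,0],[.02,0,0],[0,.02,0],[0,0,.1]])))
E
python3 - <<'E'
from h import *
L=[]
for n,c in (("top",(308,196)),("scene",(322,190))):
    im=cv2.imread(f"pics/{n}0.png")[:,:,::-1].copy(); p=eyes.camera_params(n);o=orange(im,c)
    ys,xs=np.nonzero(o);print(n,o.sum(),xs.min(),xs.max(),ys.min(),ys.max()); L.append((p,o,False))
    print(n, fit(L[-1:],[.56,.026,.19]))if 0 else None
for P in (L[:1],L[1:],L):
    r=fit(P,[.56,.026,.19]);print(r.x,r.fun)
# plan: approach pose above rib
x,y,w=[.56,.026,.19]
E
```

```text
top 279 293 324 189 202
scene 361 307 338 180 203
[0.54621601 0.02498018 0.24848471] 0.38620071684587814
[0.54504456 0.02455129 0.19866974] 0.31682825484764543
[0.54651771 0.02678994 0.24078484] 0.7092914445139448
```

```bash
cat >> h.py <<'E'
def gR(yaw,tilt=30):
    Rs=R.from_euler('z',yaw);n=Rs.apply([-np.sin(np.radians(tilt)),0,np.cos(np.radians(tilt))]);x=Rs.apply([0,1,0]);z=-n
    return R.from_matrix(np.c_[x,np.cross(z,x),z])
def norm(yaw): return upR(yaw).apply([0,0,1])
E
python3 - <<'E'
from h import *
w=.2
rel([.43,.36,.30],gR(.2+.4,10))
print((np.array([.546,.025,.078])+.22*norm(w)), gR(w).as_euler('xyz',degrees=True))
E
```

```text
t 1.9 offset [-0.747  -0.4386 -0.1935] turn [-0.107  -0.0366  0.4184] rows 8.514076787171984 5.448416728595538
[0.43819268 0.00314637 0.26852559] [150.          0.        101.4591559]
```

>>> arm_command:
  plan:
    - {"offset":[-0.747,-0.4386,-0.1935],"turn":[-0.107,-0.0366,0.4184],"hand":1}
    - {"offset":[-0.747,-0.4386,-0.1935],"turn":[-0.107,-0.0366,0.4184],"hand":1}
    - {"offset":[-0.747,-0.4386,-0.1935],"turn":[-0.107,-0.0366,0.4184],"hand":1}
    - {"offset":[-0.747,-0.4386,-0.1935],"turn":[-0.107,-0.0366,0.4184],"hand":1}
    - {"offset":[-0.747,-0.4386,-0.1935],"turn":[-0.107,-0.0366,0.4184],"hand":1}
    - {"offset":[-0.747,-0.4386,-0.1935],"turn":[-0.107,-0.0366,0.4184],"hand":1}
    - {"offset":[-0.747,-0.4386,-0.1935],"turn":[-0.107,-0.0366,0.4184],"hand":1}
    - {"offset":[-0.747,-0.4386,-0.1935],"turn":[-0.107,-0.0366,0.4184],"hand":1}
    - {"offset":[-0.747,-0.4386,-0.1935],"turn":[-0.107,-0.0366,0.4184],"hand":1}
    - {"offset":[-0.747,-0.4386,-0.1935],"turn":[-0.107,-0.0366,0.4184],"hand":1}

```text
t: 2.73
tcp_pos: [0.4354, 0.3544, 0.3022]
eef_rot: [169.8, 0.1, 123.8]
contact_force: [0.8, -0.1, 0.3]
width: 0.998
gripper_force: 0.0
```

```bash
python3 - <<'E'
from h import *
print(telemetry.sense()["tcp_pos"],telemetry.sense()["eef_rot"])
rel([.438,.003,.268],gR(.2))
E
```

```text
[0.43535206 0.35441223 0.30220882] [1.69785853e+02 6.83514482e-02 1.23782950e+02]
t 2.73 offset [-7.338e-01 -4.907e-01 -6.000e-04] turn [-0.2169 -0.085   0.2343] rows 8.467225107948787 4.153319002716921
```

>>> arm_command:
  plan:
    - {"offset":[-0.734,-0.491,0],"turn":[-0.217,-0.085,0.234],"hand":1}
    - {"offset":[-0.734,-0.491,0],"turn":[-0.217,-0.085,0.234],"hand":1}
    - {"offset":[-0.734,-0.491,0],"turn":[-0.217,-0.085,0.234],"hand":1}
    - {"offset":[-0.734,-0.491,0],"turn":[-0.217,-0.085,0.234],"hand":1}
    - {"offset":[-0.734,-0.491,0],"turn":[-0.217,-0.085,0.234],"hand":1}
    - {"offset":[-0.734,-0.491,0],"turn":[-0.217,-0.085,0.234],"hand":1}
    - {"offset":[-0.734,-0.491,0],"turn":[-0.217,-0.085,0.234],"hand":1}
    - {"offset":[-0.734,-0.491,0],"turn":[-0.217,-0.085,0.234],"hand":1}
    - {"offset":[-0.734,-0.491,0],"turn":[-0.217,-0.085,0.234],"hand":1}
    - {"offset":[-0.734,-0.491,0],"turn":[-0.217,-0.085,0.234],"hand":1}

```text
t: 3.57
tcp_pos: [0.4605, 0.2156, 0.2233]
eef_rot: [154.5, 0.6, 104.0]
contact_force: [0.2, 0.2, 0.7]
width: 1.001
gripper_force: 0.0
```

```bash
python3 - <<'E'
from h import *
s=telemetry.sense();print(s["tcp_pos"],s["eef_rot"],s["q"])
p=eyes.camera_params("wrist");im=eyes.grab_frame("wrist");print(p["K"])
Rm=cv2.Rodrigues(np.array(p["rvec"]))[0];print("cam",-Rm.T@p["tvec"])
np.savez("w1.npz",im=im,**p)
c=proj([.546-.021,.025,.078+.036],p,True)[0];print(c)
o=orange(im,c);ys,xs=np.nonzero(o);print(o.sum(),xs.min(),xs.max(),ys.min(),ys.max())
r=fit([(p,o,True)],[.546,.025,.2]);print(r.x,r.fun)
b=im.copy();cn=cv2.findContours(o.astype(np.uint8),0,1)[0]
for q in proj(upR(r.x[2]).apply(G)+[r.x[0],r.x[1],.078],p,True): cv2.circle(b,tuple(int(round(t)) for t in q),2,(0,0,255),-1)
cv2.imwrite("pics/w1.png",cv2.resize(b[:,:,::-1],(800,500)))
E
```

```text
[0.46053813 0.21557003 0.22325118] [154.46248357   0.59189347 103.97029588] [-22.24414969 -17.14739343 -10.40501411 122.88119794   7.14486837
  50.11448108 -22.16835379]
[[309.70691629   0.         320.65078544]
 [  0.         309.70691629 201.14060012]
 [  0.           0.           1.        ]]
cam [0.37642871 0.26425599 0.3693735 ]
[292.19204738 363.92748047]
166 426 440 358 381
[ 0.61933333 -0.10833333  0.33333333] 1.0
```

View pics/w1.png

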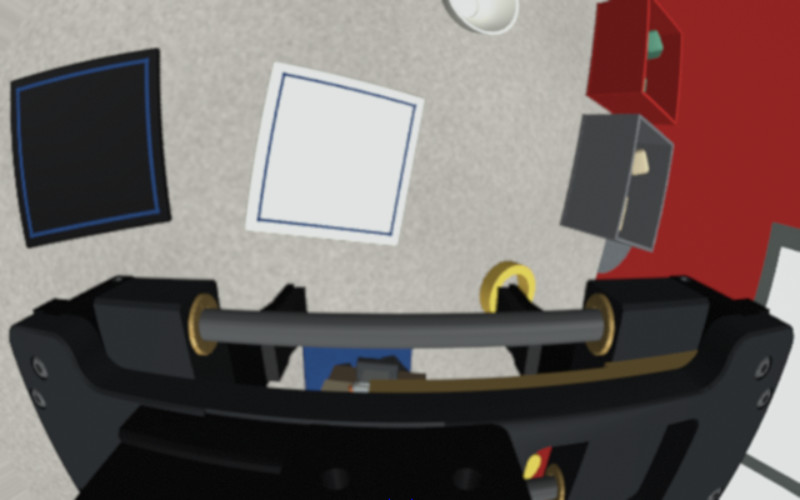

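```bash
python3 - <<'E'
from h import *
rel([.52,-.09,.25],gR(.2,15))
E
```

```text
t 3.62 offset [-0.7684 -0.0045 -0.0683] turn [0.1159 0.0015 0.0258] rows 7.400068528561427 1.4923012826642794
```

>>> arm_command:
  plan:
    - {"offset":[-0.768,-0.004,-0.068],"turn":[0.116,0.001,0.026],"hand":1}
    - {"offset":[-0.768,-0.004,-0.068],"turn":[0.116,0.001,0.026],"hand":1}
    - {"offset":[-0.768,-0.004,-0.068],"turn":[0.116,0.001,0.026],"hand":1}
    - {"offset":[-0.768,-0.004,-0.068],"turn":[0.116,0.001,0.026],"hand":1}
    - {"offset":[-0.768,-0.004,-0.068],"turn":[0.116,0.001,0.026],"hand":1}
    - {"offset":[-0.768,-0.004,-0.068],"turn":[0.116,0.001,0.026],"hand":1}
    - {"offset":[-0.768,-0.004,-0.068],"turn":[0.116,0.001,0.026],"hand":1}
    - {"offset":[-0.768,-0.004,-0.068],"turn":[0.116,0.001,0.026],"hand":1}
    - {"offset":[-0.768,-0.004,-0.068],"turn":[0.116,0.001,0.026],"hand":1}
    - {"offset":[-0.768,-0.004,-0.068],"turn":[0.116,0.001,0.026],"hand":1}

```text
t: 4.45
tcp_pos: [0.5213, -0.0909, 0.2542]
eef_rot: [164.8, 0.2, 101.1]
contact_force: [0.7, 1.2, -0.7]
width: 1.001
gripper_force: 0.0
```

```bash
cat > look.py <<'E'
from h import *
import sys
s=telemetry.sense();print(s["tcp_pos"],s["eef_rot"],s["q"].round(1))
p=eyes.camera_params("wrist");im=eyes.grab_frame("wrist")
Rm=cv2.Rodrigues(np.array(p["rvec"]))[0];print("cam",-Rm.T@p["tvec"])
cv2.imwrite(f"pics/{sys.argv[1]}raw.png",im[:,:,::-1])
c=proj([.546-.021,.025,.078+.036],p,True)[0];print(c)
o=orange(im,c);ys,xs=np.nonzero(o);print(o.sum(),xs.min(),xs.max(),ys.min(),ys.max())
b=im.copy()
for x0 in ([.546,.025,.2],[.555,.025,.2]):
    r=fit([(p,o,True)],x0);print(r.x,r.fun)
for q in proj(upR(r.x[2]).apply(G)+[r.x[0],r.x[1],.078],p,True): cv2.circle(b,tuple(int(round(t)) for t in q),1,(0,0,255),-1)
cv2.imwrite(f"pics/{sys.argv[1]}.png",cv2.resize(b[:,:,::-1],(800,500)))
E
python3 look.py w2
```

```text
[ 0.5213046  -0.09090756  0.25422354] [164.7620786    0.18816321 101.09338825] [ -8.   -9.   16.9 110.   -2.7  64.3  21.1]
cam [ 0.46674199 -0.03372826  0.41098579]
[308.21853523  76.12901061]
2624 294 323 36 126
[0.54894356 0.0252706  0.20494532] 0.19674161585365854
[0.54901434 0.02447294 0.22098731] 0.19831364329268292
```

View pics/w2.png

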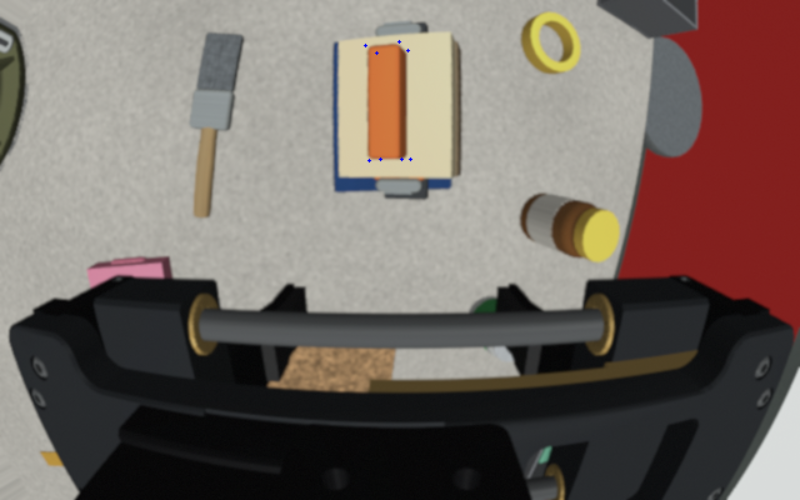

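The wrist view shows the rib clearly between (368,45) and (406,160), with the catches at the top and bottom ends. The fitted model looks slightly rotated, so I'll refine it using the cream block too.

```bash
cat > ref.py <<'E'
from h import *
im=cv2.imread("pics/w2raw.png")[:,:,::-1].copy();p=eyes.camera_params("wrist")
o=orange(im,(308,76))
a=im.astype(int);cr=((a[...,0]-a[...,2]>25)&(a[...,0]>150)|o).astype(np.uint8)
n,l,s,c=cv2.connectedComponentsWithStats(cr);k=l[o].max();cr=l==k;print(s[k])
B=np.array([[sx*.06,sy*.048,z] for sx in(1,-1) for sy in(1,-1) for z in(0.0,.028)])
def poly(pts):
    h=cv2.convexHull(((proj(pts,p,True)+.5)*S*16).astype(np.int32));m=np.zeros((200*S,400*S),np.uint8)
    h=h-np.array([200*S*16,0]); cv2.fillConvexPoly(m,h.astype(np.int32),1,shift=4)
    return cv2.resize(m.astype(np.float32),(400,200),interpolation=cv2.INTER_AREA)
W=np.s_[0:200,200:600]
def c2(v,both):
    # v: parting x,y, yaw, z, tilt
    Rr=R.from_euler('z',v[2])*R.from_euler('y',-v[4])*R.from_euler('z',90,degrees=True);t=[v[0],v[1],v[3]]
    c=abs(poly(Rr.apply(G)+t)-o[W]).sum()
    if both: c+=abs(np.maximum(poly(Rr.apply(B*[1,1,1])+t),poly(Rr.apply(G)+t))-cr[W]).sum()
    return c/1000
for both in(0,1):
  for free in (3,5):
    best=None
    for yaw in (.13,.17,.21):
        x0=np.array([.549,.025,yaw,.078,np.radians(30)])
        f=lambda u:c2(np.r_[u,x0[free:]],both)
        d=np.diag([.01,.01,.05,.01,.05])[:free,:free]
        r=minimize(f,x0[:free],method="Nelder-Mead",options=dict(initial_simplex=np.vstack([x0[:free]-d.sum(0)/3,x0[:free]+d]),maxiter=600))
        if best is None or r.fun<best.fun:best=r
    print(both,free,best.x,best.fun)
E
python3 ref.py
```

```text
[  271    25    91   119 10225]
0 3 [0.54821849 0.0270768  0.2249263 ] 0.523687481880188
0 5 [0.54279764 0.02562184 0.19847184 0.06400793 0.34640061] 0.059312500059604645
1 3 [0.54720024 0.02635316 0.19820653] 1.0473124980926514
1 5 [0.54748924 0.02661554 0.19790532 0.0693272  0.46187368] 0.7036250233650208
```

```bash
cat >> ref.py <<'E'
b=im[20:165,255:385]; b=cv2.resize(b,None,fx=4,fy=4,interpolation=cv2.INTER_CUBIC)
for v,col in (([.5475,.0266,.198,.078,.5236],(0,0,255)),):
    Rr=R.from_euler('z',v[2])*R.from_euler('y',-v[4])*R.from_euler('z',90,degrees=True)
    for X,cc in((G,col),(B,(0,160,0))):
        for q in proj(Rr.apply(X)+[v[0],v[1],v[3]],p,True): cv2.circle(b,tuple(int(round(t)) for t in (q-[255,20]+.5)*4),3,cc,-1)
cv2.imwrite("pics/w2c.png",b[:,:,::-1])
E
python3 ref.py >/dev/null
```

```text
(no output)
```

View pics/w2c.png

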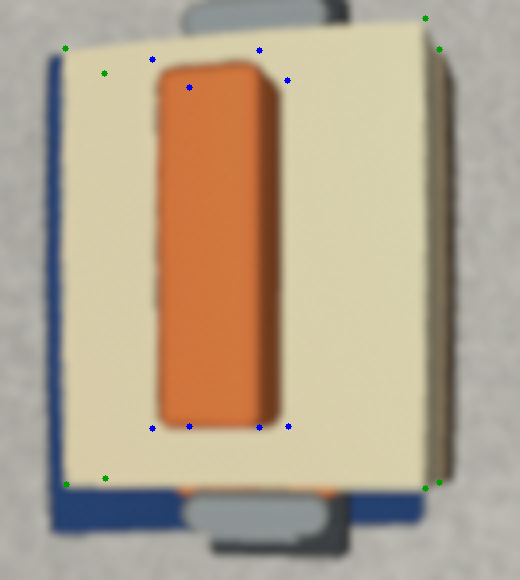

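```bash
cat >> h.py <<'E'
YAW=.198; PT=np.array([.5475,.0266,.078]); N=norm(YAW)
E
python3 - <<'E'
from h import *
g=PT+.056*N+[0,0,.04];print(N,g);rel(g,gR(YAW))
E
```

```text
[-0.49023098 -0.0983544   0.8660254 ] [0.52004707 0.02109215 0.16649742]
t 4.5 offset [ 0.272  -0.0077  0.2234] turn [-0.1643  0.0022 -0.0002] rows 3.3772074877010514 2.0654552243036757
```

>>> arm_command:
  plan:
    - {"offset":[0.272,-0.008,0.223],"turn":[-0.164,0.002,0],"hand":1}
    - {"offset":[0.272,-0.008,0.223],"turn":[-0.164,0.002,0],"hand":1}
    - {"offset":[0.272,-0.008,0.223],"turn":[-0.164,0.002,0],"hand":1}
    - {"offset":[0.272,-0.008,0.223],"turn":[-0.164,0.002,0],"hand":1}
    - {"offset":[0.272,-0.008,0.223],"turn":[-0.164,0.002,0],"hand":1}
    - {"offset":[0.272,-0.008,0.223],"turn":[-0.164,0.002,0],"hand":1}
    - {"offset":[0.272,-0.008,0.223],"turn":[-0.164,0.002,0],"hand":1}

```text
t: 5.08
tcp_pos: [0.5209, 0.0206, 0.1681]
eef_rot: [149.9, 0.1, 101.4]
contact_force: [-0.1, -0.7, -0.4]
width: 1.0
gripper_force: 0.0
```

```bash
python3 - <<'E'
from h import *
s=telemetry.sense();print(s["q"].round(1))
rel(PT+.033*N,gR(YAW))
E
```

```text
[ -2.5 -15.9   0.5 130.4  -7.7  36.   14.5]
t 5.08 offset [ 0.0017 -0.054   0.1465] turn [0.0013 0.0004 0.0008] rows 1.4975923762467511 0.020155356136491942
```

>>> arm_command:
  plan:
    - {"offset":[0,-0.02,0.04],"hand":1}
    - {"offset":[0.001,-0.04,0.08],"hand":1}
    - {"offset":[0.002,-0.054,0.115],"hand":1}
    - {"offset":[0.002,-0.054,0.147],"hand":1}
    - {"offset":[0.002,-0.054,0.147],"hand":1}
    - {"offset":[0.002,-0.054,0.147],"hand":1}

```text
$.plan[0]: bad value
```

```bash
python3 - <<'E'
from h import *
s=telemetry.sense();print(s["q"].round(1),s["contact_force"])
rel(PT+.032*N,gR(YAW))
E
```

```text
[ -2.5 -15.9   0.5 130.4  -7.7  36.   14.5] [-0.0876434  -0.66604948 -0.44670317]
t 5.08 offset [ 0.0017 -0.054   0.149 ] turn [0.0013 0.0004 0.0008] rows 1.5201306714357563 0.020155356136491942
```

Each row has to include a turn.

>>> arm_command:
  plan:
    - {"offset":[0,-0.02,0.04],"turn":[0,0,0],"hand":1}
    - {"offset":[0.001,-0.04,0.08],"turn":[0,0,0],"hand":1}
    - {"offset":[0.002,-0.054,0.115],"turn":[0,0,0],"hand":1}
    - {"offset":[0.002,-0.054,0.147],"turn":[0,0,0],"hand":1}
    - {"offset":[0.002,-0.054,0.147],"turn":[0,0,0],"hand":1}
    - {"offset":[0.002,-0.054,0.147],"turn":[0,0,0],"hand":1}

```text
t: 5.58
tcp_pos: [0.5313, 0.0227, 0.1058]
eef_rot: [150.0, 0.0, 101.3]
contact_force: [0.6, 0.2, -0.4]
width: 0.999
gripper_force: 0.0
```

```bash
python3 - <<'E'
from h import *
s=telemetry.sense();print(s["q"].round(1),s["contact_force"])
rel(PT+.032*N,gR(YAW))
E
```

```text
[ -3.6  -9.5   1.3 133.3  -9.5  26.7  16.5] [ 0.58401091  0.23379568 -0.43326198]
t 5.58 offset [0.0016 0.0013 0.0011] turn [ 0.0005  0.0006 -0.0004] rows 0.022378346196915953 0.010732031828133613
```

Close at moderate force first.

>>> arm_command:
  plan:
    - {"offset":[0.001,0.001,0.001],"turn":[0,0,0],"hand":0}
    - {"offset":[0.001,0.001,0.001],"turn":[0,0,0],"hand":0}
    - {"offset":[0.001,0.001,0.001],"turn":[0,0,0],"hand":0}
    - {"offset":[0.001,0.001,0.001],"turn":[0,0,0],"hand":0}
    - {"offset":[0.001,0.001,0.001],"turn":[0,0,0],"hand":0}
    - {"offset":[0.001,0.001,0.001],"turn":[0,0,0],"hand":0}
    - {"offset":[0.001,0.001,0.001],"turn":[0,0,0],"hand":0}
    - {"offset":[0.001,0.001,0.001],"turn":[0,0,0],"hand":0}
  newtons: 50

```text
t: 6.25
tcp_pos: [0.5308, 0.0234, 0.1048]
eef_rot: [150.0, 0.0, 101.3]
contact_force: [0.4, -1.0, -0.7]
width: 0.479
gripper_force: 0.0
```

>>> arm_command:
  plan:
    - {"offset":[0,0,0],"turn":[0,0,0],"hand":0}
    - {"offset":[0,0,0],"turn":[0,0,0],"hand":0}
    - {"offset":[0,0,0],"turn":[0,0,0],"hand":0}
    - {"offset":[0,0,0],"turn":[0,0,0],"hand":0}
    - {"offset":[0,0,0],"turn":[0,0,0],"hand":0}
    - {"offset":[0,0,0],"turn":[0,0,0],"hand":0}
    - {"offset":[0,0,0],"turn":[0,0,0],"hand":0}

```text
t: 6.83
tcp_pos: [0.5313, 0.0235, 0.1052]
eef_rot: [149.9, 0.0, 101.3]
contact_force: [2.8, 0.4, -1.0]
width: 0.298
gripper_force: 50.0
```

>>> arm_command:
  plan:
    - {"offset":[0,0,-0.006],"turn":[0,0,0],"hand":0}
    - {"offset":[0,0,-0.012],"turn":[0,0,0],"hand":0}
    - {"offset":[0,0,-0.018],"turn":[0,0,0],"hand":0}
    - {"offset":[0,0,-0.024],"turn":[0,0,0],"hand":0}
    - {"offset":[0,0,-0.03],"turn":[0,0,0],"hand":0}
    - {"offset":[0,0,-0.036],"turn":[0,0,0],"hand":0}
    - {"offset":[0,0,-0.042],"turn":[0,0,0],"hand":0}
    - {"offset":[0,0,-0.048],"turn":[0,0,0],"hand":0}
    - {"offset":[0,0,-0.056],"turn":[0,0,0],"hand":0}
    - {"offset":[0,0,-0.063],"turn":[0,0,0],"hand":0}

```text
t: 7.67
tcp_pos: [0.5175, 0.0209, 0.126]
eef_rot: [150.1, 0.0, 101.3]
contact_force: [-0.7, -0.6, -3.7]
width: 0.291
gripper_force: 50.0
```

```bash
python3 - <<'E'
from h import *
s=telemetry.sense();print(s["q"].round(1),s["contact_force"],(s["tcp_pos"]-PT)@N)
rel(s["tcp_pos"]+[0.01,0,.10],gR(YAW,20))
E
```

```text
[ -3.  -13.1   0.9 133.5  -8.7  30.4  15.7] [-0.68186996 -0.55418871 -3.68413295] 0.056804134424252466
t 7.67 offset [-0.0049  0.1459 -0.2045] turn [ 0.1099  0.0003 -0.0003] rows 2.4100421153767133 1.3820383622580272
```

>>> arm_command:
  plan:
    - {"offset":[0,0.02,-0.04],"turn":[0,0,0],"hand":0}
    - {"offset":[0,0.04,-0.08],"turn":[0,0,0],"hand":0}
    - {"offset":[-0.001,0.08,-0.13],"turn":[0.03,0,0],"hand":0}
    - {"offset":[-0.003,0.11,-0.17],"turn":[0.06,0,0],"hand":0}
    - {"offset":[-0.005,0.146,-0.204],"turn":[0.11,0,0],"hand":0}
    - {"offset":[-0.005,0.146,-0.204],"turn":[0.11,0,0],"hand":0}
    - {"offset":[-0.005,0.146,-0.204],"turn":[0.11,0,0],"hand":0}

```text
t: 8.25
tcp_pos: [0.5297, 0.0212, 0.2273]
eef_rot: [159.7, 0.0, 101.3]
contact_force: [0.2, -0.7, -3.6]
width: 0.294
gripper_force: 50.0
```

```bash
python3 - <<'E'
from h import *
s=telemetry.sense();print(s["q"].round(1),s["contact_force"],(s["tcp_pos"]-PT)@N)
g=[.518,-.28,.20]
rel(g,gR(YAW-.15,0))
E
```

```text
[ -1.  -11.2  -2.  116.5  -3.9  54.7  10.1] [ 0.24195525 -0.73708037 -3.64476288] 0.1385455514500858
t 8.25 offset [-0.7325 -0.1896  0.0033] turn [ 0.2248 -0.0164  0.0945] rows 7.2581214328458685 3.071796918562181
```

>>> arm_command:
  plan:
    - {"offset":[-0.07,-0.015,-0.02],"turn":[0.06,-0.004,0.025],"hand":0}
    - {"offset":[-0.16,-0.04,-0.02],"turn":[0.12,-0.008,0.05],"hand":0}
    - {"offset":[-0.25,-0.06,0.0],"turn":[0.17,-0.012,0.07],"hand":0}
    - {"offset":[-0.34,-0.09,0.003],"turn":[0.225,-0.016,0.095],"hand":0}
    - {"offset":[-0.43,-0.11,0.003],"turn":[0.225,-0.016,0.095],"hand":0}
    - {"offset":[-0.52,-0.13,0.003],"turn":[0.225,-0.016,0.095],"hand":0}
    - {"offset":[-0.61,-0.16,0.003],"turn":[0.225,-0.016,0.095],"hand":0}
    - {"offset":[-0.69,-0.18,0.003],"turn":[0.225,-0.016,0.095],"hand":0}
    - {"offset":[-0.732,-0.19,0.003],"turn":[0.225,-0.016,0.095],"hand":0}
    - {"offset":[-0.732,-0.19,0.003],"turn":[0.225,-0.016,0.095],"hand":0}

```text
t: 9.08
tcp_pos: [0.512, -0.2857, 0.1962]
eef_rot: [-179.6, 0.1, 92.2]
contact_force: [0.1, -0.6, -3.3]
width: 0.297
gripper_force: 50.0
```

```bash
python3 - <<'E'
from h import *
s=telemetry.sense();print(s["q"].round(1),s["contact_force"],s["tcp_pos"])
rel([.518,-.304,.055],gR(YAW-.15,0))
E
```

```text
[15.2 11.6 12.8 94.9 -2.4 74.1 30.7] [ 0.06861845 -0.58981978 -3.34881653] [ 0.51200299 -0.28568773  0.19615849]
t 9.08 offset [-0.046   0.0157  0.3528] turn [-0.0044  0.0005 -0.0062] rows 3.416489754038199 0.09558434276950173
```

>>> arm_command:
  plan:
    - {"offset":[-0.02,0.008,0.07],"turn":[-0.004,0,-0.006],"hand":0}
    - {"offset":[-0.046,0.016,0.15],"turn":[-0.004,0,-0.006],"hand":0}
    - {"offset":[-0.046,0.016,0.22],"turn":[-0.004,0,-0.006],"hand":0}
    - {"offset":[-0.046,0.016,0.28],"turn":[-0.004,0,-0.006],"hand":0}
    - {"offset":[-0.046,0.016,0.32],"turn":[-0.004,0,-0.006],"hand":0}
    - {"offset":[-0.046,0.016,0.353],"turn":[-0.004,0,-0.006],"hand":0}
    - {"offset":[-0.046,0.016,0.353],"turn":[-0.004,0,-0.006],"hand":0}
    - {"offset":[-0.046,0.016,0.353],"turn":[-0.004,0,-0.006],"hand":0}

```text
t: 9.75
tcp_pos: [0.522, -0.2971, 0.0571]
eef_rot: [179.9, -0.1, 93.2]
contact_force: [0.9, -0.0, -3.5]
width: 0.293
gripper_force: 50.0
```

```bash
python3 - <<'E'
from h import *
s=telemetry.sense();print(s["contact_force"],s["tcp_pos"],s["eef_rot"])
rel([.518,-.304,.036],gR(YAW-.15,0))
E
```

```text
[ 0.91498332 -0.02295882 -3.48183626] [ 0.5220075  -0.29713683  0.05710258] [ 1.79913612e+02 -1.06771352e-01  9.32353230e+01]
t 9.75 offset [-0.0167 -0.0111  0.0527] turn [ 0.001  -0.0012  0.0054] rows 0.5407564613949584 0.07040709317946782
```

Descend slowly in small steps, until contact.

>>> arm_command:
  plan:
    - {"offset":[-0.006,-0.004,0.008],"turn":[0,0,0],"hand":0}
    - {"offset":[-0.012,-0.008,0.016],"turn":[0,0,0],"hand":0}
    - {"offset":[-0.016,-0.01,0.024],"turn":[0,0,0],"hand":0}
    - {"offset":[-0.016,-0.01,0.03],"turn":[0,0,0],"hand":0}
    - {"offset":[-0.016,-0.01,0.036],"turn":[0,0,0],"hand":0}
    - {"offset":[-0.016,-0.01,0.04],"turn":[0,0,0],"hand":0}
    - {"offset":[-0.016,-0.01,0.044],"turn":[0,0,0],"hand":0}
    - {"offset":[-0.016,-0.01,0.044],"turn":[0,0,0],"hand":0}

```text
t: 10.42
tcp_pos: [0.5194, -0.3044, 0.0401]
eef_rot: [179.9, -0.1, 93.2]
contact_force: [0.1, 0.4, -3.4]
width: 0.297
gripper_force: 50.0
```

>>> arm_command:
  plan:
    - {"offset":[0,0,0.003],"turn":[0,0,0],"hand":0}
    - {"offset":[0,0,0.006],"turn":[0,0,0],"hand":0}
    - {"offset":[0,0,0.009],"turn":[0,0,0],"hand":0}
    - {"offset":[0,0,0.009],"turn":[0,0,0],"hand":0}

```text
t: 10.75
tcp_pos: [0.5199, -0.3047, 0.0384]
eef_rot: [179.8, -0.0, 93.2]
contact_force: [-1.8, 1.9, 5.8]
width: 0.298
gripper_force: 50.0
```

Contact. Release gently.

>>> arm_command:
  plan:
    - {"offset":[0,0,0],"turn":[0,0,0],"hand":0.4}
    - {"offset":[0,0,0],"turn":[0,0,0],"hand":0.6}
    - {"offset":[0,0,0],"turn":[0,0,0],"hand":0.8}
    - {"offset":[0,0,0],"turn":[0,0,0],"hand":1}
    - {"offset":[0,0,0],"turn":[0,0,0],"hand":1}
    - {"offset":[0,0,0],"turn":[0,0,0],"hand":1}
    - {"offset":[0,0,-0.1],"turn":[0,0,0],"hand":1}
    - {"offset":[0,0,-0.2],"turn":[0,0,0],"hand":1}
    - {"offset":[0,0,-0.3],"turn":[0,0,0],"hand":1}
    - {"offset":[0,0,-0.4],"turn":[0,0,0],"hand":1}

```text
t: 11.58
tcp_pos: [0.5186, -0.3047, 0.1985]
eef_rot: [179.8, -0.0, 93.2]
contact_force: [2.0, -0.3, 1.2]
width: 0.951
gripper_force: 0.0
```

```bash
python3 - <<'E'
from h import *
s=telemetry.sense();print(s["contact_force"],s["tcp_pos"],s["eef_rot"],s["width"])
rel([.52,-.09,.25],gR(YAW,15))
E
```

```text
[ 2.02957998 -0.28023995  1.22390351] [ 0.51862439 -0.30474594  0.19852632] [ 1.79847209e+02 -3.97270272e-02  9.32112924e+01] 0.9510043695158462
t 11.58 offset [ 0.5359  0.0338 -0.1282] turn [-0.1647  0.0115 -0.0899] rows 5.2957573673342635 2.3625112821559004
```

>>> arm_command:
  plan:
    - {"offset":[0.536,0.034,-0.128],"turn":[-0.165,0.012,-0.09],"hand":1}
    - {"offset":[0.536,0.034,-0.128],"turn":[-0.165,0.012,-0.09],"hand":1}
    - {"offset":[0.536,0.034,-0.128],"turn":[-0.165,0.012,-0.09],"hand":1}
    - {"offset":[0.536,0.034,-0.128],"turn":[-0.165,0.012,-0.09],"hand":1}
    - {"offset":[0.536,0.034,-0.128],"turn":[-0.165,0.012,-0.09],"hand":1}
    - {"offset":[0.536,0.034,-0.128],"turn":[-0.165,0.012,-0.09],"hand":1}
    - {"offset":[0.536,0.034,-0.128],"turn":[-0.165,0.012,-0.09],"hand":1}
    - {"offset":[0.536,0.034,-0.128],"turn":[-0.165,0.012,-0.09],"hand":1}

```text
t: 12.25
tcp_pos: [0.5204, -0.0897, 0.2486]
eef_rot: [164.9, 0.0, 101.5]
contact_force: [-0.2, -0.7, 0.2]
width: 1.0
gripper_force: 0.0
```

```bash
python3 - <<'E'
from h import *
p=eyes.camera_params("wrist");im=eyes.grab_frame("wrist");np.savez("w3.npz",im=im,**p)
a=im.astype(int);g=((a[...,1]-a[...,0]>25)&(a[...,1]-a[...,2]>5)).astype(np.uint8);
n,l,s,c=cv2.connectedComponentsWithStats(g);print([(x.tolist(),y.round(1).tolist()) for x,y in zip(s[1:],c[1:]) if x[4]>50])
b=cv2.resize(im[20:165,240:400],None,fx=4,fy=4,interpolation=cv2.INTER_CUBIC)
t=cv2.resize(eyes.grab_frame("top")[90:340,110:510],(640,400),interpolation=cv2.INTER_CUBIC)[50:]
b=np.vstack([b[:, :640],t])
cv2.imwrite("pics/w3.png",cv2.resize(b,None,fx=.64,fy=.64,interpolation=cv2.INTER_AREA)[:,:,::-1]);print(b.shape)
E
```

```text
[([303, 46, 30, 85, 1918], [317.0, 88.0]), ([432, 357, 10, 18, 80], [436.6, 366.1])]
(930, 640, 3)
```

View pics/w3.png

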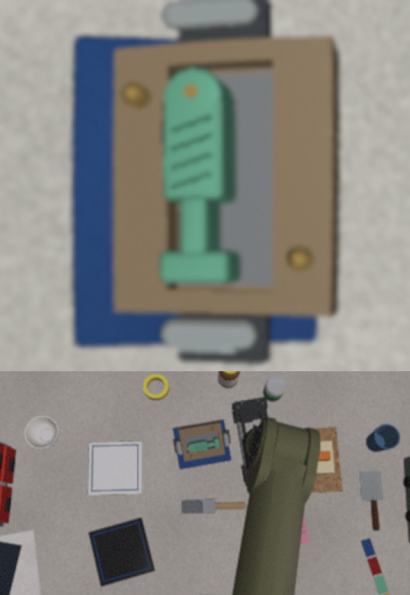

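The upper half sits on the mat. The fish lies against the downslope pocket wall with its head at the upper end (crop 193,70) and tail at (200,267). The pins are at (135,95) and (300,258). Next I'll convert these to mould coordinates.

```bash
python3 - <<'E'
from h import *
d=np.load("w3.npz");p={k:d[k] for k in("K","rvec","tvec")};im=d["im"]
Rm=cv2.Rodrigues(p["rvec"])[0];C=-Rm.T@p["tvec"]
U=upR(YAW)
def pl(uv,h):
    n=(np.atleast_2d(uv)-[p["K"][0,2],p["K"][1,2]])/p["K"][0,0];r=np.linalg.norm(n,axis=1,keepdims=True);n=n/r*np.tan(r)
    D=U.inv().apply(np.c_[n,np.ones(len(n))]@Rm);c=U.inv().apply(C-PT)
    return (c+D*((h-c[2])/D[:,2])[:,None])*1000
raw=lambda c:np.array(c)/2.56+[240,20]-.5
# frame: x=along stand +y, y = -stand x(downslope +)
for nm,c,h in (("head",(193,70),.014),("bodyL",(165,150),.014),("bodyR",(222,150),.014),("bodyL2",(163,190),.014),("bodyR2",(222,195),.014),("neckstart",(195,198),.014),("tailTL",(162,256),.014),("tailBL",(162,281),.014),("tailBR",(229,281),.014),("tailTR",(228,256),.014),("pin1",(135,93),.014),("pin2",(300,256),.014),("faceTL",(113,47),0),("faceBR",(337,315),0),("faceBL",(113,312),0),("faceTR",(335,37),0)):
    print(nm,pl(raw(c),h).round(1)[0])
E
```

```text
head [40.8  6.  14. ]
bodyL [ 6.8 17.8 14. ]
bodyR [ 5.8 -6.3 14. ]
bodyL2 [-10.1  18.7  14. ]
bodyR2 [-12.9  -6.4  14. ]
neckstart [-13.9   5.   14. ]
tailTL [-37.9  19.1  14. ]
tailBL [-48.3  19.2  14. ]
tailBR [-48.2  -9.4  14. ]
tailTR [-38.  -9.  14.]
pin1 [32.5 31.2 14. ]
pin2 [-37.7 -38.4  14. ]
faceTL [58.7 46.9  0. ]
faceBR [-61.7 -52.2   0. ]
faceBL [-62.3  46.8   0. ]
faceTR [ 56.9 -51.    0. ]
```

```bash
cat >> h.py <<'E'
GF=PT+upR(YAW).apply([.0055,.0068,.002])
E
python3 - <<'E'
from h import *
print(GF,GF+.03*N+[0,0,.05]);rel(GF+.03*N+[0,0,.05],gR(YAW))
E
```

```text
[0.53966373 0.03063742 0.07633205] [0.5249568  0.02768679 0.15231281]
t 12.35 offset [0.2902 0.0059 0.2488] turn [-0.1666  0.0002 -0.0011] rows 3.6676433093665226 2.0937135055846476
```

>>> arm_command:
  plan:
    - {"offset":[0.1,0.002,0],"turn":[-0.04,0,0],"hand":1}
    - {"offset":[0.2,0.004,0.05],"turn":[-0.1,0,0],"hand":1}
    - {"offset":[0.29,0.006,0.1],"turn":[-0.167,0,-0.001],"hand":1}
    - {"offset":[0.29,0.006,0.18],"turn":[-0.167,0,-0.001],"hand":1}
    - {"offset":[0.29,0.006,0.249],"turn":[-0.167,0,-0.001],"hand":1}
    - {"offset":[0.29,0.006,0.249],"turn":[-0.167,0,-0.001],"hand":1}
    - {"offset":[0.29,0.006,0.249],"turn":[-0.167,0,-0.001],"hand":1}

```text
t: 12.93
tcp_pos: [0.5245, 0.0278, 0.1513]
eef_rot: [150.1, -0.1, 101.3]
contact_force: [1.6, 0.2, 1.8]
width: 1.001
gripper_force: 0.0
```

```bash
python3 - <<'E'
from h import *
print(telemetry.sense()["q"].round(1));rel(GF+.025*N,gR(YAW));rel(GF,gR(YAW))
E
```

```text
[  8.3 -13.8 -10.  130.7 -12.7  34.   17.9]
t 12.93 offset [-0.0008 -0.06    0.1192] turn [-0.0013 -0.0005 -0.0007] rows 1.2803181400274883 0.019706159900352904
t 12.93 offset [-0.0008 -0.0598  0.1817] turn [-0.0013 -0.0005 -0.0007] rows 1.8354028747285738 0.019706159900352904
```

>>> arm_command:
  plan:
    - {"offset":[0,-0.02,0.04],"turn":[0,0,0],"hand":1}
    - {"offset":[0,-0.04,0.08],"turn":[0,0,0],"hand":1}
    - {"offset":[-0.001,-0.06,0.119],"turn":[-0.001,0,0],"hand":1}
    - {"offset":[-0.001,-0.06,0.14],"turn":[-0.001,0,0],"hand":1}
    - {"offset":[-0.001,-0.06,0.155],"turn":[-0.001,0,0],"hand":1}
    - {"offset":[-0.001,-0.06,0.168],"turn":[-0.001,0,0],"hand":1}
    - {"offset":[-0.001,-0.06,0.174],"turn":[-0.001,0,0],"hand":1}
    - {"offset":[-0.001,-0.06,0.174],"turn":[-0.001,0,0],"hand":1}

```text
t: 13.6
tcp_pos: [0.54, 0.0317, 0.0812]
eef_rot: [149.8, 0.0, 101.4]
contact_force: [-0.8, 0.4, 0.4]
width: 0.999
gripper_force: 0.0
```

```bash
python3 - <<'E'
from h import *
print(telemetry.sense()["q"].round(1));rel(GF,gR(YAW))
E
```

```text
[  7.4  -5.5 -10.4 133.4 -13.4  22.6  19.2]
t 13.6 offset [-0.0023 -0.0072  0.0098] turn [ 0.0025 -0.0005  0.0009] rows 0.1186283067887424 0.0342077138360056
```

>>> arm_command:
  plan:
    - {"offset":[-0.001,-0.004,0.005],"turn":[0,0,0],"hand":1}
    - {"offset":[-0.002,-0.007,0.009],"turn":[0,0,0],"hand":1}
    - {"offset":[-0.002,-0.007,0.009],"turn":[0,0,0],"hand":1}
    - {"offset":[-0.002,-0.007,0.009],"turn":[0,0,0],"hand":0.6}
    - {"offset":[-0.002,-0.007,0.009],"turn":[0,0,0],"hand":0.5}

```text
t: 14.02
tcp_pos: [0.5387, 0.0308, 0.0762]
eef_rot: [149.8, 0.0, 101.4]
contact_force: [0.1, 0.1, -0.4]
width: 0.92
gripper_force: 0.0
```

```bash
python3 - <<'E'
from h import *
rel(GF,gR(YAW));print(telemetry.sense()["contact_force"])
E
```

```text
t 14.02 offset [-0.0008  0.0023  0.0008] turn [ 0.0021 -0.0005  0.001 ] rows 0.0242182406568603 0.030227131963499285
[ 0.14089682  0.08340624 -0.42803514]
```

>>> arm_command:
  plan:
    - {"offset":[-0.001,0.002,0.001],"turn":[0.002,0,0],"hand":0}
    - {"offset":[-0.001,0.002,0.001],"turn":[0.002,0,0],"hand":0}
    - {"offset":[-0.001,0.002,0.001],"turn":[0.002,0,0],"hand":0}
    - {"offset":[-0.001,0.002,0.001],"turn":[0.002,0,0],"hand":0}
    - {"offset":[-0.001,0.002,0.001],"turn":[0.002,0,0],"hand":0}
    - {"offset":[-0.001,0.002,0.001],"turn":[0.002,0,0],"hand":0}
    - {"offset":[-0.001,0.002,0.001],"turn":[0.002,0,0],"hand":0}
    - {"offset":[-0.001,0.002,0.001],"turn":[0.002,0,0],"hand":0}
    - {"offset":[-0.001,0.002,0.001],"turn":[0.002,0,0],"hand":0}
    - {"offset":[-0.001,0.002,0.001],"turn":[0.002,0,0],"hand":0}
  newtons: 25

```text
t: 14.85
tcp_pos: [0.5396, 0.0306, 0.076]
eef_rot: [150.0, 0.0, 101.4]
contact_force: [0.5, 0.9, 0.9]
width: 0.293
gripper_force: 25.0
```

>>> arm_command:
  plan:
    - {"offset":[0,0,0],"turn":[0,0,0],"hand":0}
    - {"offset":[0,0,0],"turn":[0,0,0],"hand":0}
    - {"offset":[0,0,0],"turn":[0,0,0],"hand":0}
    - {"offset":[0,0,0],"turn":[0,0,0],"hand":0}

```text
t: 15.18
tcp_pos: [0.5397, 0.0306, 0.0761]
eef_rot: [150.0, 0.0, 101.4]
contact_force: [0.7, 0.6, 0.1]
width: 0.294
gripper_force: 25.0
```

Gripped at 26 mm, the body width. Lift along the normal, then up.

>>> arm_command:
  plan:
    - {"offset":[0,0,-0.01],"turn":[0,0,0],"hand":0}
    - {"offset":[0,0,-0.025],"turn":[0,0,0],"hand":0}
    - {"offset":[0,0,-0.045],"turn":[0,0,0],"hand":0}
    - {"offset":[0,0,-0.065],"turn":[0,0,0],"hand":0}
    - {"offset":[0,0.025,-0.1],"turn":[0,0,0],"hand":0}
    - {"offset":[0,0.06,-0.15],"turn":[0.02,0,0],"hand":0}
    - {"offset":[0,0.1,-0.21],"turn":[0.05,0,0],"hand":0}
    - {"offset":[0,0.14,-0.26],"turn":[0.08,0,0],"hand":0}
    - {"offset":[0,0.16,-0.3],"turn":[0.1,0,0],"hand":0}
    - {"offset":[0,0.16,-0.3],"turn":[0.1,0,0],"hand":0}

```text
t: 16.02
tcp_pos: [0.5386, 0.03, 0.2188]
eef_rot: [158.5, 0.1, 101.5]
contact_force: [1.1, 0.9, 0.2]
width: 0.294
gripper_force: 25.0
```

```bash
python3 - <<'E'
from h import *
print(telemetry.sense()["q"].round(1));rel([.48,.285,.2],gR(YAW+.15,0))
E
```

```text
[  9.6 -10.3 -12.3 116.9  -6.6  52.   11.6]
t 16.02 offset [ 0.654  -0.0324  0.0362] turn [ 0.2382  0.019  -0.0929] rows 6.290864589805188 3.222852083510925
```

>>> arm_command:
  plan:
    - {"offset":[0.07,-0.003,0.004],"turn":[0.05,0.004,-0.02],"hand":0}
    - {"offset":[0.15,-0.007,0.01],"turn":[0.11,0.008,-0.04],"hand":0}
    - {"offset":[0.24,-0.011,0.015],"turn":[0.17,0.013,-0.065],"hand":0}
    - {"offset":[0.33,-0.016,0.02],"turn":[0.238,0.019,-0.093],"hand":0}
    - {"offset":[0.42,-0.021,0.025],"turn":[0.238,0.019,-0.093],"hand":0}
    - {"offset":[0.51,-0.026,0.03],"turn":[0.238,0.019,-0.093],"hand":0}
    - {"offset":[0.59,-0.03,0.033],"turn":[0.238,0.019,-0.093],"hand":0}
    - {"offset":[0.654,-0.032,0.036],"turn":[0.238,0.019,-0.093],"hand":0}
    - {"offset":[0.654,-0.032,0.036],"turn":[0.238,0.019,-0.093],"hand":0}
    - {"offset":[0.654,-0.032,0.036],"turn":[0.238,0.019,-0.093],"hand":0}

```text
t: 16.85
tcp_pos: [0.4746, 0.2858, 0.1931]
eef_rot: [-179.4, -0.2, 110.2]
contact_force: [0.3, -0.1, -0.1]
width: 0.295
gripper_force: 25.0
```

```bash
python3 - <<'E'
from h import *
print(telemetry.sense()["q"].round(1));rel([.479,.29,.05],gR(YAW+.15,0))
im=eyes.grab_frame("scene");cv2.imwrite("pics/s5.png",cv2.resize(im[90:250,240:460],None,fx=3,fy=3,interpolation=cv2.INTER_CUBIC)[:,:,::-1])
E
```

```text
[ -7.8   9.9 -28.7  98.    4.6  73.8 -17.3]
t 16.85 offset [0.0051 0.0173 0.3577] turn [-0.0062 -0.0019  0.0026] rows 3.4358966177970136 0.08725683109219491
```

View pics/s5.png

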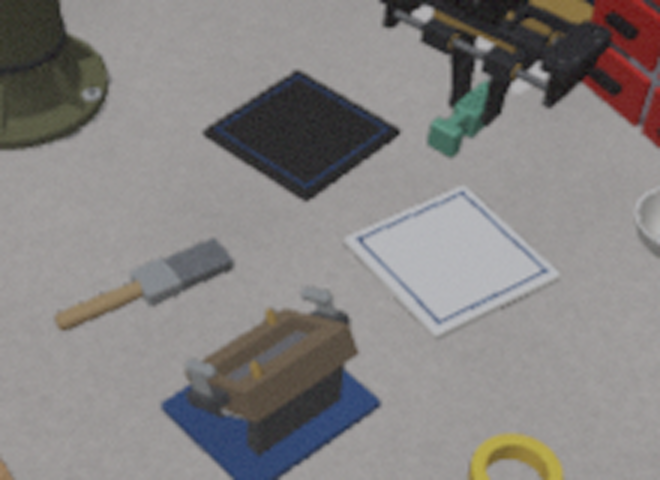

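The fish is held (crop 460,120) and roughly level. Lower it.

>>> arm_command:
  plan:
    - {"offset":[0.003,0.008,0.07],"turn":[-0.003,-0.001,0.001],"hand":0}
    - {"offset":[0.005,0.017,0.15],"turn":[-0.006,-0.002,0.003],"hand":0}
    - {"offset":[0.005,0.017,0.22],"turn":[-0.006,-0.002,0.003],"hand":0}
    - {"offset":[0.005,0.017,0.28],"turn":[-0.006,-0.002,0.003],"hand":0}
    - {"offset":[0.005,0.017,0.33],"turn":[-0.006,-0.002,0.003],"hand":0}
    - {"offset":[0.005,0.017,0.365],"turn":[-0.006,-0.002,0.003],"hand":0}
    - {"offset":[0.005,0.017,0.375],"turn":[-0.006,-0.002,0.003],"hand":0}
    - {"offset":[0.005,0.017,0.375],"turn":[-0.006,-0.002,0.003],"hand":0}
    - {"offset":[0.005,0.017,0.375],"turn":[-0.006,-0.002,0.003],"hand":0}

```text
t: 17.65
tcp_pos: [0.4817, 0.288, 0.0445]
eef_rot: [179.9, 0.0, 109.6]
contact_force: [0.0, 0.9, -0.4]
width: 0.299
gripper_force: 25.0
```

```bash
python3 - <<'E'
from h import *
s=telemetry.sense();print(s["tcp_pos"],s["contact_force"]);rel([.479,.29,.028],gR(YAW+.15,0))
E
```

```text
[0.48174846 0.28801709 0.04453184] [ 0.04757297  0.87010089 -0.44704947]
t 17.65 offset [ 0.007  -0.0049  0.0413] turn [ 0.0014  0.0002 -0.004 ] rows 0.4046919975440378 0.05359319875984855
```

>>> arm_command:
  plan:
    - {"offset":[0,0,0.01],"turn":[0,0,0],"hand":0}
    - {"offset":[0.003,-0.002,0.02],"turn":[0,0,0],"hand":0}
    - {"offset":[0.005,-0.004,0.03],"turn":[0,0,0],"hand":0}
    - {"offset":[0.005,-0.004,0.036],"turn":[0,0,0],"hand":0}
    - {"offset":[0.005,-0.004,0.041],"turn":[0,0,0],"hand":0}
    - {"offset":[0.005,-0.004,0.041],"turn":[0,0,0],"hand":0}

```text
t: 18.15
tcp_pos: [0.4784, 0.2902, 0.027]
eef_rot: [180.0, 0.0, 109.7]
contact_force: [0.1, 0.4, -1.0]
width: 0.296
gripper_force: 25.0
```

>>> arm_command:
  plan:
    - {"offset":[0,0,0.002],"turn":[0,0,0],"hand":0}
    - {"offset":[0,0,0.004],"turn":[0,0,0],"hand":0}
    - {"offset":[0,0,0.006],"turn":[0,0,0],"hand":0}
    - {"offset":[0,0,0.006],"turn":[0,0,0],"hand":0}

```text
t: 18.48
tcp_pos: [0.4789, 0.2904, 0.0265]
eef_rot: [179.9, 0.0, 109.7]
contact_force: [-3.6, -2.4, 8.3]
width: 0.302
gripper_force: 25.0
```

Contact. Release and retreat straight up.

>>> arm_command:
  plan:
    - {"offset":[0,0,0],"turn":[0,0,0],"hand":0.4}
    - {"offset":[0,0,0],"turn":[0,0,0],"hand":0.5}
    - {"offset":[0,0,0],"turn":[0,0,0],"hand":0.7}
    - {"offset":[0,0,0],"turn":[0,0,0],"hand":0.8}
    - {"offset":[0,0,0],"turn":[0,0,0],"hand":0.8}
    - {"offset":[0,0,0],"turn":[0,0,0],"hand":0.8}
    - {"offset":[0,0,-0.1],"turn":[0,0,0],"hand":0.8}
    - {"offset":[0,0,-0.2],"turn":[0,0,0],"hand":0.8}
    - {"offset":[0,0,-0.3],"turn":[0,0,0],"hand":0.8}
    - {"offset":[-0.1,0,-0.4],"turn":[0,0,0],"hand":0.8}

```text
t: 19.32
tcp_pos: [0.4864, 0.2696, 0.1783]
eef_rot: [179.7, -0.3, 110.2]
contact_force: [1.2, 1.0, 0.7]
width: 0.798
gripper_force: 0.0
```

>>> arm_command:
  plan:
    - {"offset":[-0.2,0,-0.1],"turn":[0,0,0],"hand":0.8}
    - {"offset":[-0.3,0,-0.1],"turn":[0,0,0],"hand":0.8}
    - {"offset":[-0.4,0,-0.1],"turn":[0,0,0],"hand":0.8}
    - {"offset":[-0.4,0,-0.1],"turn":[0,0,0],"hand":0.8}
    - {"offset":[-0.4,0,-0.1],"turn":[0,0,0],"hand":0.8}
    - {"offset":[-0.4,0,-0.1],"turn":[0,0,0],"hand":0.8}

```text
t: 19.82
tcp_pos: [0.5434, 0.1083, 0.2147]
eef_rot: [179.9, 0.0, 109.3]
contact_force: [-0.6, 1.4, -0.1]
width: 0.805
gripper_force: 0.0
```

```bash
python3 - <<'E'
from h import *
print(telemetry.sense()["tcp_pos"],telemetry.sense()["contact_force"])
t=cv2.resize(eyes.grab_frame("top")[90:340,110:510],(640,400),interpolation=cv2.INTER_CUBIC)
u=cv2.resize(eyes.grab_frame("scene")[90:340,90:490],(640,400),interpolation=cv2.INTER_CUBIC)
cv2.imwrite("pics/f.png",cv2.resize(np.vstack([t,u]),None,fx=.75,fy=.75)[:,:,::-1])
E
```

```text
[0.54338303 0.10829177 0.21465705] [-0.61456369  1.41645913 -0.05835514]
```

View pics/f.png

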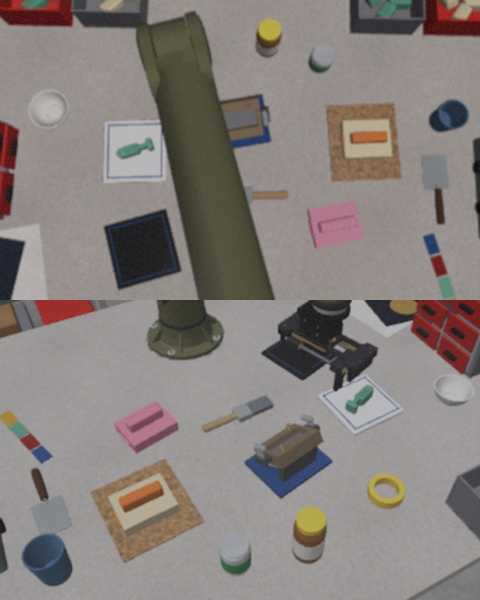

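The fish lies flat mid-tile (135,150 in the top view), the upper half lies mid-mat (370,138), and the bystanders are where they were.

```bash
python3 -c "
from station import robot
print(robot.sign_off())"
```

```text
the job is handed in; nothing more can be done
None
```

The job is handed in after about 20 s of the 59 s limit; the last pictures show the upper half flat in the middle of the cork mat, rib on top, and the fish flat in the middle of the white tile, with no bystander visibly moved (no verdict came back).

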